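# Gap check on a crystal mount

### The job

Turn the cam knob of the brass crystal mount until its pointer nose stands at the index line on the dial, then take the widest of the three gauges (the wide flat feeler) from the wooden stand and slide its blade straight down into the middle of the gap between the mount's two steel cheeks, until it drags snugly and the line across the blade is level with the top of the cheeks (25 mm deep). Leave the knob on its mark and everything else where it is, and finish while still holding the feeler in the gripper at that depth: do not let go.

Things in the scene. Friction and masses are not known exactly. Their poses are not given: they have to be found in the camera images.
- knob (a joint): cam knob of the mount, upright axis, turned from above; value in rad, grows CLOCKWISE seen from above, range 0 to 1.55. The index line is met at 1.30 (about 0.1 either way is good). It starts somewhere in 0 to 0.6 with the cheeks wide apart. Friction 0.08 N m, stays where left. Each rad closes each cheek 3.85 mm towards the gap's middle: the free gap is 12 mm at 0 and 2 mm at 1.30.
- knob_grip (a point): point on the knob's axis at the height to grip, 52 mm above the table (the dial top lies 24 mm above the table). Turns with the knob: its x axis runs along the grip bar towards the pointer nose. The dark steel grip bar is 44 mm long, 13 mm thick, and reaches from 34 to 64 mm above the table; the pointer nose is a 6 mm wide stub that sticks out low at one end of the bar, to 33 mm from the axis. Nothing taller than the bar within 60 mm of the axis.
- index_mark (a point): dark index line on the round steel dial (84 mm across) under the knob, its middle 37 mm from the knob's axis. The knob is set when the pointer nose points at it.
- mount: brass base 120 mm (x) by 185 mm (y) by 20 mm, fixed to the bench. Origin on the table under the middle of the gap; z up; the gap runs along its y axis and is crossed along its x axis. The base reaches from y = -135 to +50 mm; the knob's axis is at y = -90 mm. Two brass uprights at x = -52 and +52 mm are 54 mm high.
- gap_mouth (a point): middle of the gap, at the height of the top edge of the cheeks (68 mm above the table); axes as the mount. The cheeks flare outward over their top 10 mm (6 mm each side) as a lead-in; below it their faces are upright and parallel. The gap's floor is 48 mm below this point.
- cheek_near: steel cheek plate on the mount's -x side, 50 mm long (y), 68 mm top height; backed by a spring that lets it give up to 5 mm outward (about 2.4 N preload, 1.2 N/mm). Its origin moves with it and has no other meaning.
- cheek_far: the same on the mount's +x side. With the knob at the mark the 4 mm blade pushes each cheek back 1 mm, begins to touch about 8 mm deep and then drags with a few newtons.
- stand: dark wooden gauge stand, 60 mm (x) by 170 mm (y) by 37 mm high, fixed; origin under its centre. Three slots in a row along y at -52, 0 and +52 mm, each 25 mm deep; which gauge is in which slot varies.
- feeler: the wide flat feeler, standing upright in the stand: a steel blade 4 mm thick (x), 30 mm wide (y), 60 mm long, with a line across it 25 mm above its lower edge, and above it a brass handle 14 mm (x) by 26 mm (y), from 60 to 100 mm above the lower edge. 0.12 kg or so. Origin at the middle of the lower edge of the blade, z up towards the handle. In the stand its lower edge is 12 mm above the table, so it must rise 25 mm to come clear.
- feeler_handle (a point): point in the feeler's handle, 82 mm above the blade's lower edge; axes as the feeler. Grip across the 14 mm thickness (x).
- narrow: another gauge in the stand, handle 14 by 13 mm, blade only 13 mm wide: leave it.
- pin: another gauge in the stand, round handle 16 mm across, round pin of 4.4 mm with a small foot instead of a blade: leave it.
- obelisk_a: loose tapered clear crystal, 54 mm across the foot, 110 mm high; leave it.
- obelisk_b: the same, 90 mm high; leave it.
- bead_a: loose flat clear crystal bead, 68 mm across, 30 mm high; leave it.
- bead_b: the same; leave it.
- ferrule_a: loose brass ferrule ring, 26 mm across, 14 mm high; leave it.
- ferrule_b: the same; leave it.
- screw: loose brass screw standing on its head, 24 mm across, 22 mm high; leave it.
- drum: loose brass lamp base, drum 84 mm across, 69 mm high; leave it.

How it is judged:
By the outcome, as a careful person would: the job done as asked, in the order asked, and still so for the second after the job is handed in, while the arm keeps its last pose, push and grip.
It also fails if it takes over 54 s, if anything falls off the work surface, if the arm or the gripper's body presses on something with over 40 N, if the wrist force passes 120 N, or if a joint passes its speed limit or range.

### The arm

A 7-joint arm with a two-finger parallel gripper is mounted at the origin on the work surface. World frame = base frame: x ahead of the robot, y to its left, z up, the work surface at z = 0. Lengths are in mm, angles in rad, forces in N, time in s.
With the tool pointing down it reaches from about 400 to 875 mm from the base axis. Payload 4.4 kg.
Tool frame: the origin (TCP) lies at the very end of the fingers, on their centre line; the grasp point (between the pads) lies 19 mm behind it; z points along the fingers, y is the direction in which the jaws open and shut (so a half turn about z gives the same grasp; the last joint's range is limited). The gripper opens to 85 mm and grips with 20 to 120 N. Pads are 22 mm wide; open, the fingers measure 114 mm over their backs; the gripper's body (76 mm by 85 mm) begins 54 mm behind the grasp point. The pads swing forward as they close: fully open they stand 13 mm farther back than shut.
Start: joints at [1.263, 0.628, 0.038, 1.517, -0.027, 0.996, -0.02], TCP at [155.67, -631.098, 231.313] pointing down, gripper open.
Joint ranges: [-3.06, 3.06], [-0.37, 2.12], [-1.25, 1.32], [0.18, 2.47], [-1.1, 4.24], [0.23, 1.98], [-2.94, 2.94]. Speed limits (rad/s): [2.57, 2.57, 3.14, 3.14, 3.14, 3.14, 3.14].

### API

Orientations are given as [roll, pitch, yaw] about the fixed x, y, z axes, in that order (R = Rz(yaw) Ry(pitch) Rx(roll)).
In Python, from cell import ctrl gives the robot as it stands. The module is installed in compiled form; this text tells all that it offers.
- The arm moves only by the shell command python3 -m jog 'ROWS'. ROWS is text: rows parted by semicolons, each of 7 numbers parted by spaces: the shift along the tool's x, y, z in mm, then the turn, a rotation vector about the tool's x, y, z in degrees, then the opening, from -1 (shut) to 1 (fully open). In form: x y z wx wy wz claw; .... A call has 1 to 8 rows; each row is the pose to reach, as a shift and turn from the pose commanded when the call began, along the tool's axes at that moment; what a row does not reach only later rows make up. A row lasts 1/8 s, in which the tool goes at most 62.5 mm and 10.7 degrees, less where a joint would pass 70% of its speed; a pose out of reach is approached as far as the arm can. A call with a gripper value outside its range is refused whole. The fingers move at their own pace and stop on an object; the grip force is fixed at half the most. Time passes only in rows, so rows that repeat a pose let the fingers close. It gives the time, the measured TCP pose, the force and the opening at its end, in the units of the state.
- ctrl.read_state(): the state, without advancing time (a new reading comes with each control period).
- ctrl.get_image(name): name is "scene" or "top" or "wrist"; returns a dict with "image" (480x640x3 uint8, red, green, blue), "z_map" (480x640 float32, mm along the optical axis (not along the pixel's ray), 0 where there is no reading), "vertical_fov" (degrees; the focal length in pixels is half the picture's height over the tangent of half this angle, whatever the lens; pixels are square), "cx", "cy" (the principal point, pixels), "extrinsics" (4x4, takes a point from world to camera coordinates); the wrist camera has in their place "hand_eye" (4x4, takes a point from camera to tool coordinates, whose origin is the TCP and whose axes are the flange's). Camera axes: x right, y down, z forward; pixel columns grow to the right and rows downward; lengths in mm; the calibration is good to about 2 mm. A picture is of the moment at which its call begins: read the wrist's pose just before it.
- ctrl.finish_job(): hands the job in, once; it reports no verdict.
The state is a dict: "clock": time; "qpos": joint angles; "qd": joint speeds; "tau": joint torques, N m; "eef_pos": TCP position; "tool_rot": TCP orientation; "force": force on the tool from outside, world axes, zero at the start; "torque": the same for the moment, N m; "width": finger opening in mm.
Only numpy, scipy, OpenCV 4.12 (cv2) and the standard library are available. Lean on these libraries where they do the work, as an engineer would, in place of code of your own. Each camera call takes 0.05 s, during which the arm holds its last target.

## Working session

There is one attempt and no reset: what is moved stays moved. The work goes in short steps, Python scripts to look and compute and a shell command to move; the robot and the scene stay as the last step left them, time stands still between calls to the robot, and variables do not carry over. Pictures are saved under pics/ and viewed, and the job is handed in when it is done.

```bash
mkdir -p pics; ls
cat > h.py <<'E'
import numpy as np, cv2
from cell import ctrl
from scipy.spatial.transform import Rotation as R
def save(name,im,crop=None,scale=1):
    a=im[...,::-1]
    if crop: a=a[crop[1]:crop[3],crop[0]:crop[2]]
    if scale!=1: a=cv2.resize(a,None,fx=scale,fy=scale,interpolation=cv2.INTER_CUBIC)
    cv2.imwrite('pics/'+name,a)
def K(d):
    f=240/np.tan(np.radians(d['vertical_fov'])/2); return f,d['cx'],d['cy']
def c2w(d,s=None):
    if 'extrinsics' in d: return np.linalg.inv(d['extrinsics'])
    T=np.eye(4);T[:3,:3]=R.from_euler('xyz',s['tool_rot']).as_matrix();T[:3,3]=s['eef_pos'];return T@d['hand_eye']
def ray(d,T,u,v):
    f,cx,cy=K(d); r=T[:3,:3]@np.array([(u-cx)/f,(v-cy)/f,1]); return T[:3,3],r
def plane(d,T,u,v,z):
    o,r=ray(d,T,u,v); return o+r*(z-o[2])/r[2]
def depth(d,T,u,v):
    o,r=ray(d,T,u,v); return o+r*d['z_map'][int(round(v)),int(round(u))]
def proj(d,T,p):
    f,cx,cy=K(d); q=np.linalg.inv(T)@np.append(p,1); return q[0]/q[2]*f+cx,q[1]/q[2]*f+cy
E
python3 - <<'E'
from h import *
import pickle
s=ctrl.read_state();print(s)
for n in ('scene','top','wrist'):
    s=ctrl.read_state()
    d=ctrl.get_image(n); save(n+'0.png',d['image']); pickle.dump((d,s),open(n+'0.pkl','wb'))
    print(n,K(d),(d['z_map']>0).mean()); print(np.round(c2w(d,s),3))
    if n=='wrist':print(d['hand_eye'])
E
```

```text
pics
{'clock': 0.0, 'qpos': array([ 1.26322739,  0.6293729 ,  0.03845393,  1.51838744, -0.02703267,
        0.99632953, -0.01996974]), 'qd': array([-1.01608118e-04, -9.32914113e-04, -9.02523690e-04,  9.53196678e-05,
        1.07949805e-03,  6.01524106e-04,  2.05686453e-03]), 'tau': array([ 3.82379612e-04, -5.63405728e+01,  1.22678854e+00, -1.93452466e+01,
        1.11721340e-02,  1.05517352e-02,  5.96145000e-06]), 'eef_pos': array([ 155.49736979, -630.45697349,  230.36576332]), 'tool_rot': array([-3.13961360e+00,  7.80075380e-06,  2.41771295e-01]), 'force': array([ 0.15831565,  0.66004511, -0.15790924]), 'torque': array([0.02047043, 0.00459699, 0.00506479]), 'width': 85.59295314046396}
scene (np.float64(433.04032274266075), 318.345141079679, 234.49326739798056) 0.9959798177083333
[[ 8.07000e-01  3.52000e-01 -4.74000e-01  9.37306e+02]
 [ 5.91000e-01 -4.72000e-01  6.54000e-01 -4.83157e+02]
 [ 6.00000e-03 -8.08000e-01 -5.89000e-01  5.51907e+02]
 [ 0.00000e+00  0.00000e+00  0.00000e+00  1.00000e+00]]
top (np.float64(501.2954104096958), 315.65663496351476, 247.7382034638384) 0.9961295572916666
[[-2.000000e-02 -9.910000e-01  1.340000e-01  4.055740e+02]
 [-1.000000e+00  2.000000e-02  1.000000e-03  5.913100e+01]
 [-3.000000e-03 -1.340000e-01 -9.910000e-01  1.190616e+03]
 [ 0.000000e+00  0.000000e+00  0.000000e+00  1.000000e+00]]
wrist (np.float64(376.38407336243927), 313.2323321745481, 239.77875258351088) 0.9958626302083333
[[ 2.40000e-01 -9.17000e-01 -3.19000e-01  2.38503e+02]
 [-9.71000e-01 -2.28000e-01 -7.70000e-02 -6.10255e+02]
 [-2.00000e-03  3.28000e-01 -9.45000e-01  3.74649e+02]
 [ 0.00000e+00  0.00000e+00  0.00000e+00  1.00000e+00]]
[[ 9.88797941e-04 -9.44647497e-01 -3.28085550e-01  8.54402263e+01]
 [ 9.99999501e-01  9.81100893e-04  1.88984075e-04 -6.82008488e-02]
 [ 1.43361693e-04 -3.28085573e-01  9.44647996e-01 -1.44186466e+02]
 [ 0.00000000e+00  0.00000000e+00  0.00000000e+00  1.00000000e+00]]
```

View pics/top0.png

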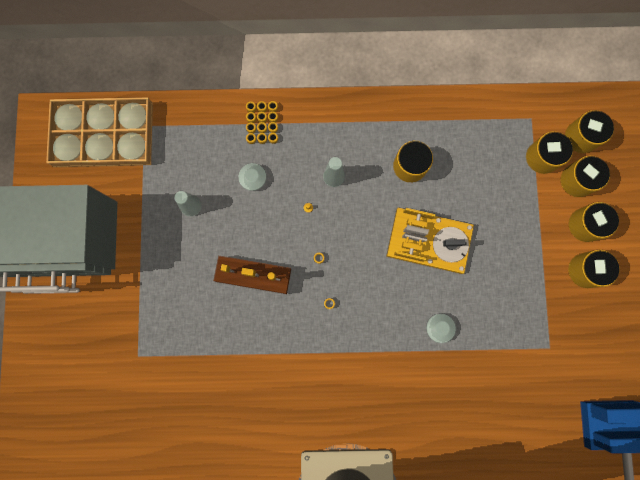

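View pics/scene0.png

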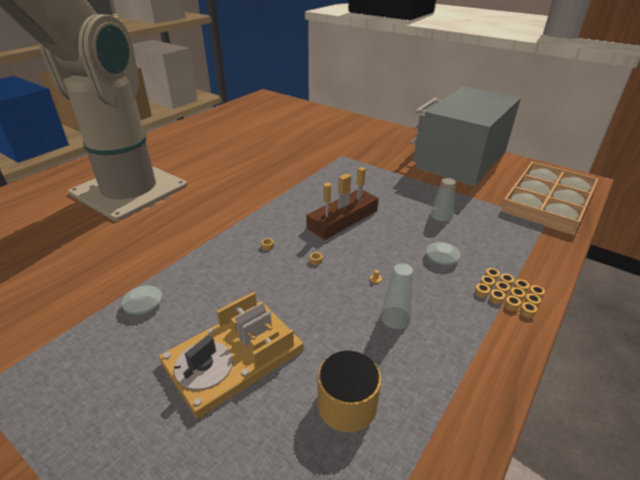

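View pics/wrist0.png

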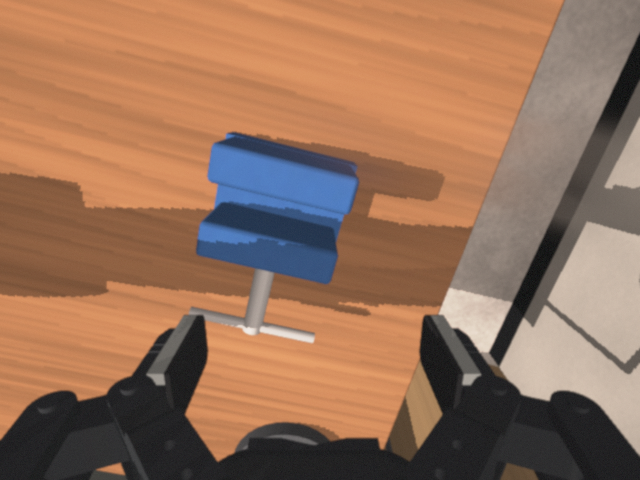

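Run:
```python
from h import *
import pickle
d,s=pickle.load(open('top0.pkl','rb'))
save('t1.png',d['image'],(375,195,495,285),6)
save('t2.png',d['image'],(205,245,305,305),7)
T=c2w(d)
for n,u,v in [('dial',445,246),('knob',455,243),('gap',417,235),('st',253,280),('g1',224,268),('g2',247,272),('g3',271,276)]:
    print(n,depth(d,T,u,v).round(1))
d,s=pickle.load(open('scene0.pkl','rb'))
save('s1.png',d['image'],(150,280,310,410),5)
save('s2.png',d['image'],(295,160,395,240),7)
```

```text
dial [ 561.4 -243.8   23.2]
knob [ 561.5 -254.6   70. ]
gap [ 583.1 -171.8   60. ]
st [489.5 205.6  38.7]
g1 [511.5 259.  111.1]
g2 [501.9 209.5 109.7]
g3 [492.  157.5 111.6]
```

View pics/t1.png

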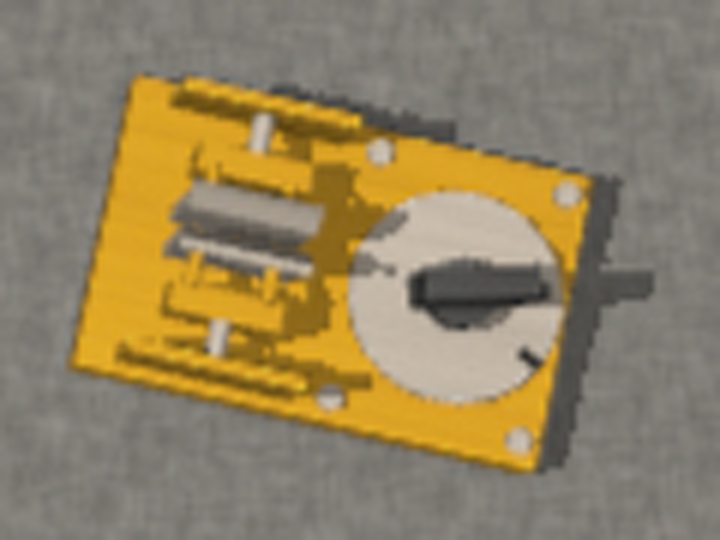

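View pics/t2.png

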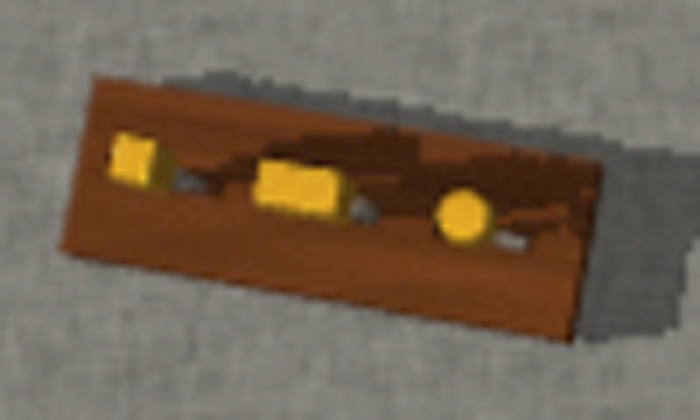

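View pics/s1.png

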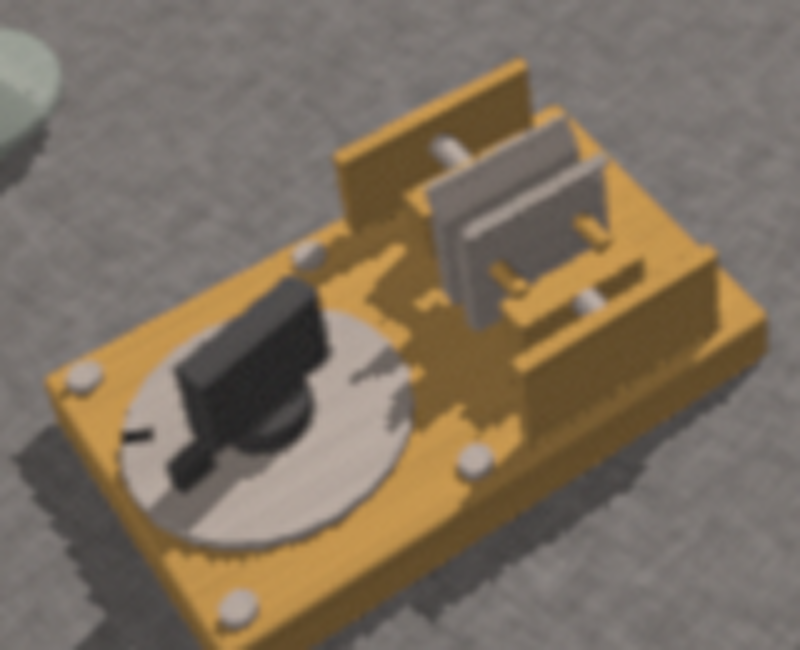

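View pics/s2.png

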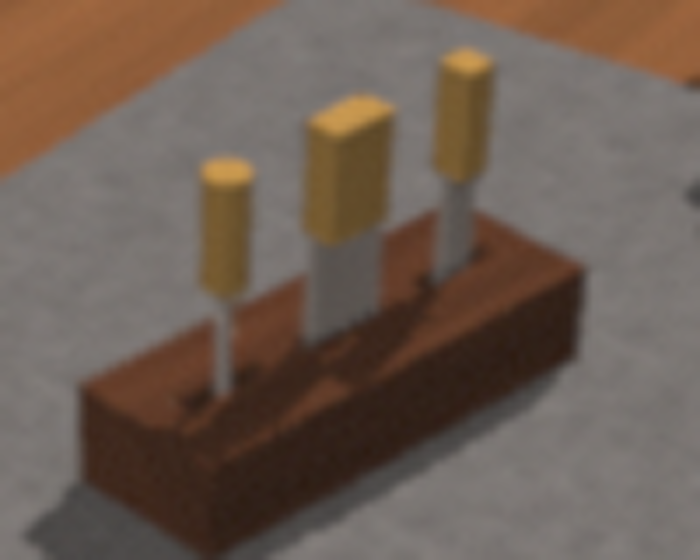

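```bash
python3 -m jog '485 -272 30 0 0 -75 1;485 -272 30 0 0 -75 1;485 -272 30 0 0 -75 1;485 -272 30 0 0 -75 1;485 -272 30 0 0 -75 1;485 -272 30 0 0 -75 1;485 -272 30 0 0 -75 1;485 -272 30 0 0 -75 1'
```

```text
clock: 1.15
eef_pos: [521.0, -288.5, 204.1]
tool_rot: [-3.142, -0.0, 1.552]
force: [0.8, -0.7, -0.6]
width: 85.7
```

Run:
```python
from h import *
import pickle
s=ctrl.read_state();print(s['clock'],s['eef_pos'],s['tool_rot'],s['qpos'],s['force'])
d,_=pickle.load(open('top0.pkl','rb'));T=c2w(d)
P=lambda u,v,z:plane(d,T,375+u/6,195+v/6,z)
c=P(455,297,24);m=P(531,358,24)
print('dial c',c,'mark',m,np.linalg.norm(m-c))
cs=[P(135,75,20),P(592,180,20),P(540,472,20),P(72,368,20)]
for q in cs:print(q.round(1))
print([np.linalg.norm(cs[i]-cs[i-1]) for i in range(4)])
e=cs[0]-cs[1]; e2=cs[3]-cs[2]; print('mount y dir',np.degrees(np.arctan2(e[1],e[0])),np.degrees(np.arctan2(e2[1],e2[0])))
b0=P(412,290,62);b1=P(548,285,62);print('bar',b0,b1)
Q=lambda u,v,z:plane(d,T,205+u/7,245+v/7,z)
print('feeler',Q(297,187,112)); a=Q(95,75,37);b=Q(600,160,37);e=a-b;print('stand',np.degrees(np.arctan2(e[1],e[0])),np.linalg.norm(e))
```

```text
1.15 [ 521.02432259 -288.51884354  204.08809839] [-3.14150716e+00 -1.90692498e-04  1.55171832e+00] [ 0.66128676  0.59564223 -0.3205896   1.69874292  0.23037545  0.88456062
  0.22641267] [ 0.81489802 -0.73693018 -0.59688643]
dial c [ 564.53068947 -257.47719881   24.        ] mark [ 539.90017219 -285.75270512   24.        ] 37.4988885016283
[ 656.6 -136.7   20. ]
[ 610.6 -315.2   20. ]
[ 495.6 -287.8   20. ]
[ 540.1 -107.2   20. ]
[np.float64(120.16726247404466), np.float64(184.30862756151842), np.float64(118.19176213093466), np.float64(186.01383210661152)]
mount y dir 75.54409891368306 76.15833454458055
bar [ 562.36290002 -231.04688177   62.        ] [ 563.21573363 -282.60851679   62.        ]
feeler [502.29220283 208.24458234 112.        ]
stand 79.25533617515002 169.88146304654953
```

```bash
cat > shot.py <<'E'
from h import *
import pickle,sys
n=sys.argv[1]; s=ctrl.read_state(); d=ctrl.get_image('wrist'); pickle.dump((d,s),open(n+'.pkl','wb')); save(n+'.png',d['image'])
print(s['clock'],s['eef_pos'].round(1),s['tool_rot'].round(4),s['force'].round(1),s['width'])
E
python3 shot.py w1;python3 -m jog '32 42 34 0 0 0 1;32 42 34 0 0 0 1;32 42 34 0 0 0 1'; python3 shot.py w2
```

```text
1.15 [ 521.  -288.5  204.1] [-3.1415e+00 -2.0000e-04  1.5517e+00] [ 0.8 -0.7 -0.6] 85.69252464481289
clock: 1.58
eef_pos: [562.0, -258.8, 169.9]
tool_rot: [-3.14, 0.0, 1.551]
force: [-0.5, 0.3, 0.2]
width: 85.6
1.575 [ 562.  -258.8  169.9] [-3.1401e+00  1.0000e-04  1.5510e+00] [-0.5  0.3  0.2] 85.56748631264438
```

View pics/w1.png

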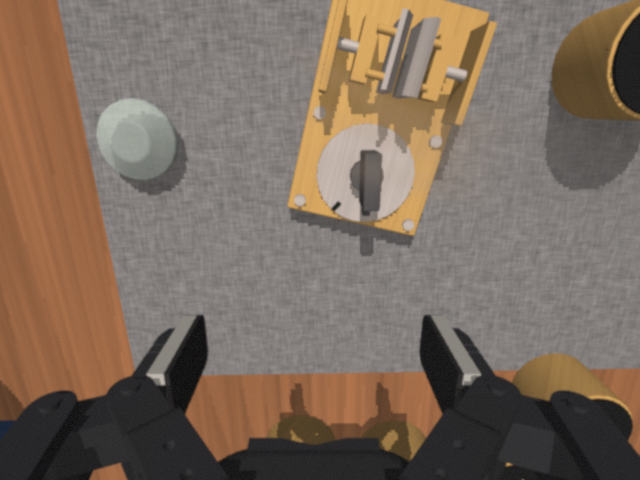

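View pics/w2.png

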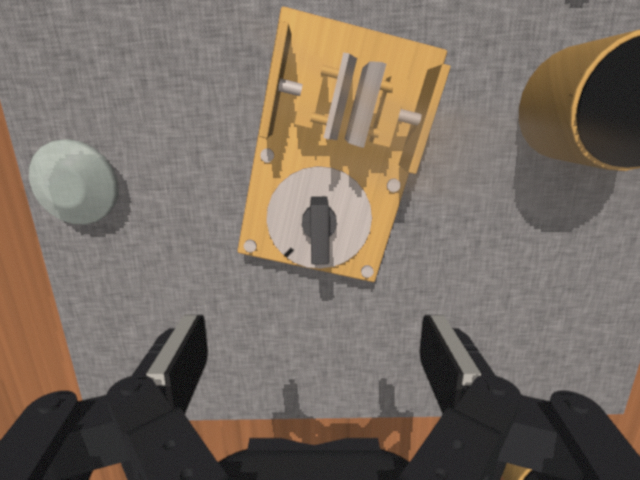

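Run:
```python
from h import *
import pickle
out=[]
for n in ('w1','w2'):
    d,s=pickle.load(open(n+'.pkl','rb'));T=c2w(d,s);im=d['image'].astype(int)
    hsv=cv2.cvtColor(d['image'],cv2.COLOR_RGB2HSV)
    # dial: points by depth height & low saturation & bright
    f,cx,cy=K(d);v,u=np.mgrid[:480,:640]
    rays=np.stack([(u-cx)/f,(v-cy)/f,np.ones_like(u)],-1)@T[:3,:3].T
    X=T[:3,3]+rays*d['z_map'][...,None]
    near=(np.hypot(X[...,0]-564,X[...,1]+257)<60)
    dial=near&(abs(X[...,2]-24)<8)&(hsv[...,1]<50)&(hsv[...,2]>140)
    k=np.argwhere(dial); cnt=cv2.convexHull(k[:,::-1].astype(np.int32)); e=cv2.fitEllipse(cnt)
    print(n,'ellipse',e,'height',np.median(X[dial],0)); P=plane(d,T,*e[0],24);print(' dial c',P.round(1))
    top=near&(X[...,2]>58)&(X[...,2]<72)&(hsv[...,2]<110)
    k=np.argwhere(top); r=cv2.minAreaRect(k[:,::-1].astype(np.float32)); bx=cv2.boxPoints(r)
    print(' bar top z',np.median(X[top][:,2]),r); W=np.array([plane(d,T,*b,64) for b in bx]);print(W.round(1),W.mean(0).round(1))
    print(' gapz', [ (X[yy,xx]).round(1).tolist() for xx,yy in ([(420,57),(397,50)] if n=='w1' else [(365,103),(341,97)])])
    save(n+'c.png',d['image'],(230,0,460,290) if n=='w2' else (280,0,500,245),2.0 if n=='w1' else 2)
```

```text
w1 ellipse ((351.2354431152344, 172.18260192871094), (108.37535095214844, 147.4326629638672), 116.59278869628906) height [ 560.88565571 -251.58632341   25.44818561]
 dial c [ 555.  -255.3   24. ]
 bar top z 65.56092474723411 ((371.71099853515625, 181.0366973876953), (18.203765869140625, 58.36714553833008), 1.7357045412063599)
[[ 559.7 -278.3   64. ]
 [ 559.9 -233.9   64. ]
 [ 573.4 -234.5   64. ]
 [ 573.9 -279.    64. ]] [ 566.7 -256.4   64. ]
 gapz [[596.4, -171.5, 66.3], [580.0, -167.2, 69.0]]
w2 ellipse ((303.8246154785156, 217.30799865722656), (112.9423828125, 157.7198944091797), 116.4815902709961) height [ 562.03771531 -251.86438596   25.51923302]
 dial c [ 555.  -255.5   24. ]
 bar top z 65.57561455197941 ((319.0, 232.5), (61.0, 18.0), 90.0)
[[ 560.9 -233.5   64. ]
 [ 573.1 -233.7   64. ]
 [ 572.8 -278.6   64. ]
 [ 559.9 -278.3   64. ]] [ 566.7 -256.    64. ]
 gapz [[596.5, -170.9, 64.8], [581.4, -167.2, 67.2]]
```

View pics/w2c.png

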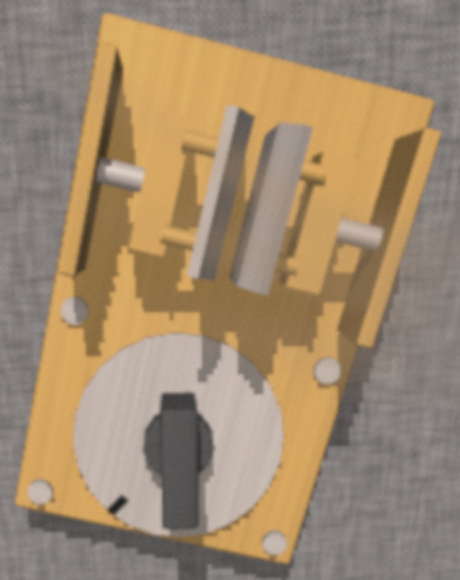

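```bash
python3 - <<'E'
from h import *
import pickle
d,s=pickle.load(open('w2.pkl','rb'));T=c2w(d,s)
P=lambda u,v,z:plane(d,T,230+u/2,v/2,z)
c=P(178.5,434,24);m=P(118,504,24);print(c,m,np.degrees(np.arctan2(*(m-c)[1::-1])),np.linalg.norm(m-c))
c=np.array([566.7,-256.2,24]);print(np.degrees(np.arctan2(*(m-c)[1::-1])),np.linalg.norm(m-c))
# cheeks top edges at 68: near outer/inner
for a in [(228,107),(253,113),(188,273),(213,280),(278,124),(311,127),(232,280),(268,293)]: print(a,P(*a,68).round(1))
E
python3 -m jog '3 5 50 0 0 0 0;3 5 85 0 0 0 0;3 5 85 0 0 0 0'
```

```text
[ 567.37781867 -255.41942275   24.        ] [ 542.01667237 -284.90094681   24.        ] -130.7033901646065 38.88891876110582
-130.69612016332522 37.85513189227595
(228, 107) [ 582.9 -143.3   68. ]
(253, 113) [ 590.4 -145.    68. ]
(188, 273) [ 570.7 -190.4   68. ]
(213, 280) [ 578.6 -192.7   68. ]
(278, 124) [ 597.8 -148.1   68. ]
(311, 127) [ 607.7 -149.1   68. ]
(232, 280) [ 584.6 -192.8   68. ]
(268, 293) [ 596.1 -197.    68. ]
clock: 2.0
eef_pos: [564.8, -256.7, 83.7]
tool_rot: [-3.137, -0.001, 1.549]
force: [0.4, -0.3, 1.1]
width: 42.3
```

```bash
python3 -m jog '0 2 30 0 0 0 0;0 2 49 0 0 0 0;0 2 49 0 0 0 0;0 2 49 0 0 0 0'; python3 -m jog '0 0 0 0 0 0 -1;0 0 0 0 0 0 -1;0 0 0 0 0 0 -1;0 0 0 0 0 0 -1;0 0 0 0 0 0 -1;0 0 0 0 0 0 -1'
```

```text
clock: 2.5
eef_pos: [570.4, -256.2, 37.6]
tool_rot: [3.14, 0.001, 1.55]
force: [-0.1, -1.2, -0.3]
width: 42.6
clock: 3.25
eef_pos: [566.3, -255.9, 37.2]
tool_rot: [-3.135, 0.0, 1.55]
force: [-7.3, 0.9, 7.5]
width: 12.1
```

```bash
python3 -m jog '0 -2 0 0 0 0 -1;0 -2 0 0 0 8 -1;0 -2 0 0 0 16 -1;0 -2 0 0 0 24 -1;0 -2 0 0 0 32 -1;0 -2 0 0 0 40 -1;0 -2 0 0 0 40 -1;0 -2 0 0 0 40 -1'
python3 - <<'E'
from h import *
s=ctrl.read_state();print(s)
E
python3 shot.py w3
```

```text
clock: 4.25
eef_pos: [567.3, -256.2, 37.1]
tool_rot: [3.142, 0.001, 0.855]
force: [-3.8, -0.7, 7.7]
width: 12.0
{'clock': 4.25, 'qpos': array([ 0.41480468,  0.84030859, -0.05946857,  1.73257371,  0.08348062,
        0.57140587, -0.41099365]), 'qd': array([ 0.0030013 ,  0.00036248, -0.0053535 ,  0.00019638, -0.00016906,
        0.00062168, -0.00056618]), 'tau': array([ -1.46084033, -56.30217433,  -1.34222891, -13.02304566,
        -0.22163726,  -1.02889404,   0.07663351]), 'eef_pos': array([ 567.25012658, -256.23444435,   37.14893631]), 'tool_rot': array([3.14153315e+00, 8.56323965e-04, 8.54980339e-01]), 'force': array([-3.83138671, -0.67910546,  7.69564061]), 'torque': array([-0.14153076,  0.71698322, -0.13794595]), 'width': 11.975771848673093}
4.25 [ 567.3 -256.2   37.1] [3.1415e+00 9.0000e-04 8.5500e-01] [-3.8 -0.7  7.7] 11.975771848673093
```

View pics/w3.png

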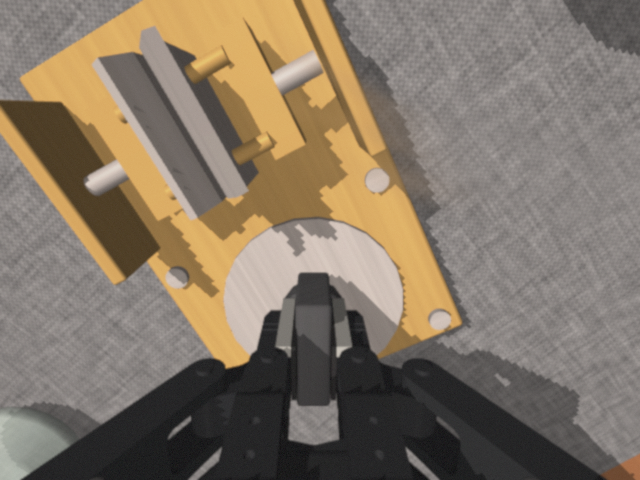

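```bash
python3 -m jog '0 0 0 0 0 0 0;0 0 0 0 0 0 0;0 0 0 0 0 0 0;0 0 -30 0 0 0 0;0 0 -85 0 0 0 0;0 0 -133 0 0 0 0.5;0 0 -133 0 0 0 0.5;0 0 -133 0 0 0 0.5'; python3 shot.py w4
python3 - <<'E'
from h import *
import pickle
d,s=pickle.load(open('w4.pkl','rb'));save('w4c.png',d['image'],(200,0,470,300),2)
E
```

```text
clock: 5.3
eef_pos: [567.3, -255.4, 169.0]
tool_rot: [-3.141, 0.0, 0.853]
force: [0.5, 0.3, -0.1]
width: 63.9
5.3 [ 567.3 -255.4  169. ] [-3.141e+00  1.000e-04  8.530e-01] [ 0.5  0.3 -0.1] 63.88283692143726
```

View pics/w4.png

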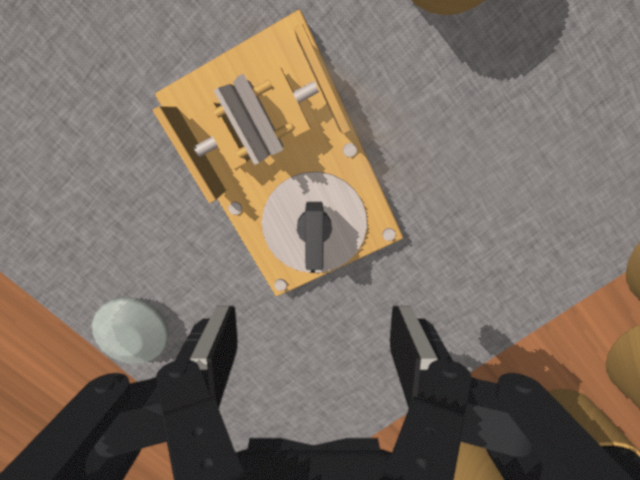

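View pics/w4c.png

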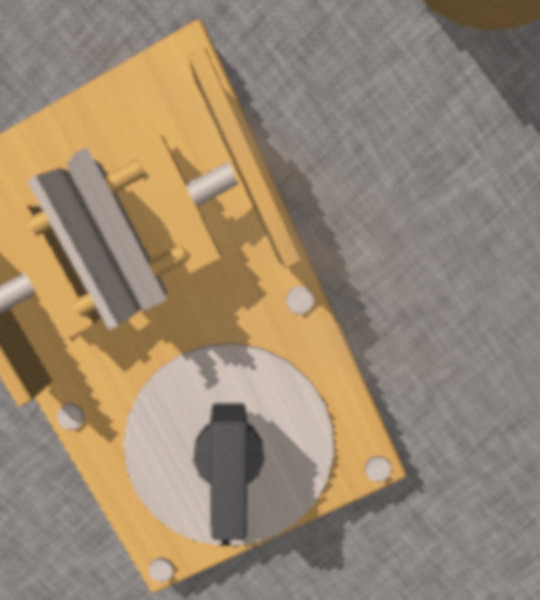

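```bash
python3 -m jog '40 -20 0 0 0 -10 0.5;79 -41 0 0 0 -20 0.5;79 -41 0 0 0 -27 0.5;79 -41 0 0 0 -27 0.5;79 -41 0 0 0 -27 0.5'; python3 shot.py w5
python3 - <<'E'
from h import *
import pickle
d,s=pickle.load(open('w5.pkl','rb'));save('w5c.png',d['image'],(230,160,400,300),4)
E
```

```text
clock: 5.98
eef_pos: [588.0, -170.1, 168.4]
tool_rot: [-3.14, 0.001, 1.32]
force: [0.3, 0.5, 0.4]
width: 63.6
5.975 [ 588.  -170.1  168.4] [-3.1398e+00  5.0000e-04  1.3204e+00] [0.3 0.5 0.4] 63.6271005628554
```

View pics/w5.png

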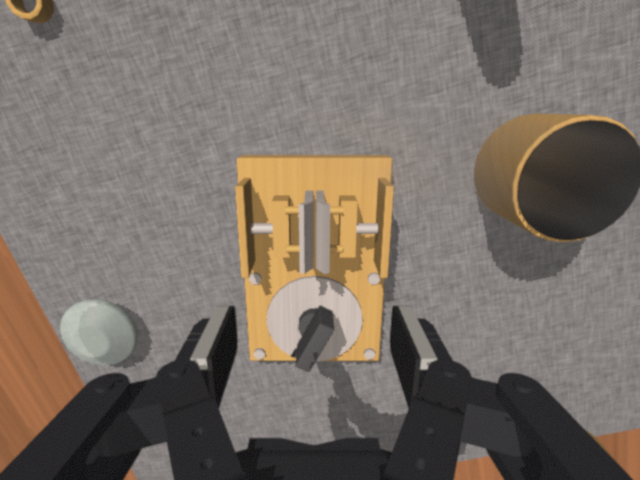

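View pics/w5c.png

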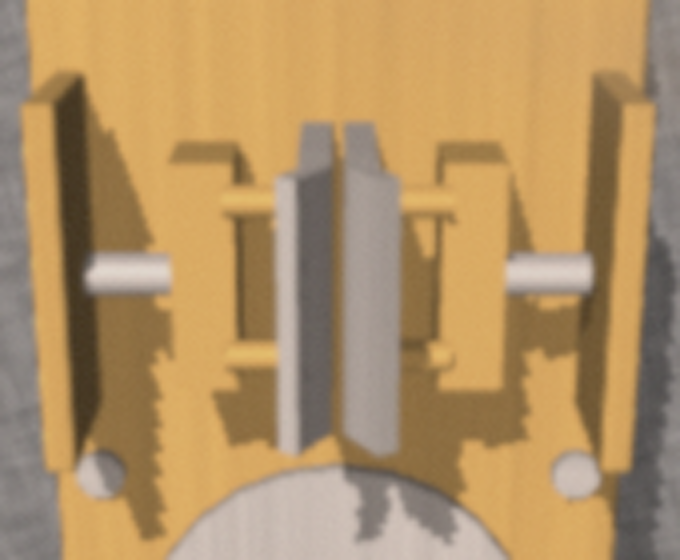

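Run:
```python
from h import *
import pickle
d,s=pickle.load(open('w5.pkl','rb'));T=c2w(d,s)
P=lambda u,v,z:plane(d,T,230+u/4,160+v/4,z)
c=[P(277,177,68),P(400,177,68),P(281,455,68),P(399,457,68)]
c=np.array(c);print(c.round(1),c.mean(0).round(1))
l=[np.degrees(np.arctan2(*(a-b)[1::-1])) for a,b in ((c[0],c[2]),(c[1],c[3]))];print('ydir',l,'widths',np.linalg.norm(c[0]-c[1]),np.linalg.norm(c[0]-c[2]))
u=np.array([P(23,104,54),P(654,104,54),P(50,470,54),P(629,470,54)]);print('uprights',u.round(1),u.mean(0).round(1),np.linalg.norm(u[0]-u[1]))
print('updir',[np.degrees(np.arctan2(*(a-b)[1::-1])) for a,b in ((u[0],u[2]),(u[1],u[3]))])
sl=[P(338,200,58),P(338,430,58)];print('slit',np.array(sl).round(1),np.degrees(np.arctan2(*(sl[0]-sl[1])[1::-1])))
n=plane(d,T,307,364,40)
# heights by stereo w4 vs w5: outer corners
d4,s4=pickle.load(open('w4.pkl','rb'));T4=c2w(d4,s4)
def tri(a,b):
    A=[];B=[]
    for (dd,TT,p) in ((d,T,a),(d4,T4,b)):
        o,r=ray(dd,TT,*p);r/=np.linalg.norm(r);M=np.eye(3)-np.outer(r,r);A.append(M);B.append(M@o)
    return np.linalg.solve(sum(A),sum(B))
print('tri L-near corner',tri((230+288/4,160+454/4),(200+113/2,328/2)), 'R-near',tri((230+385/4,160+457/4),(200+148/2,313/2)))
z=d['z_map'];print('depth cheek tops',depth(d,T,302,240),depth(d,T,328,240))
```

```text
[[ 585.7 -143.5   68. ]
 [ 605.5 -148.6   68. ]
 [ 573.3 -192.6   68. ]
 [ 593.5 -198.1   68. ]] [ 589.5 -170.7   68. ]
ydir [np.float64(75.81683514015091), np.float64(76.3491353904766)] widths 20.47635030939872 50.58517407602603
uprights [[ 545.  -123.4   54. ]
 [ 650.9 -150.3   54. ]
 [ 528.2 -190.9   54. ]
 [ 633.9 -217.7   54. ]] [ 589.5 -170.5   54. ] 109.27729429744429
updir [np.float64(76.0309895762772), np.float64(75.84093755042385)]
slit [[ 593.9 -152.4   58. ]
 [ 583.2 -194.6   58. ]] 75.77445822884461
tri L-near corner [ 574.4485585  -192.4664453    68.66829486] R-near [ 589.07049952 -195.89183464   72.94168803]
depth cheek tops [ 581.19832042 -167.84043513   69.60177016] [ 598.33611216 -172.81753569   67.85556663]
```

```bash
python3 -m jog '50 -25 -30 0 0 0 0.5;100 -51 -45 0 0 -3.5 0.5;160 -82 -45 0 0 -3.5 0.5;220 -113 -45 0 0 -3.5 0.5;280 -144 -45 0 0 -3.5 0.5;345 -177 -45 0 0 -3.5 0.5;345 -177 -45 0 0 -3.5 0.5;345 -177 -45 0 0 -3.5 0.5'; python3 shot.py w6
python3 - <<'E'
from h import *
import pickle
d,s=pickle.load(open('w6.pkl','rb'));save('w6c.png',d['image'],(210,120,410,270),4)
E
```

```text
clock: 7.02
eef_pos: [500.8, 210.7, 214.3]
tool_rot: [-3.141, -0.001, 1.388]
force: [0.4, -1.3, 0.5]
width: 64.4
7.025 [500.8 210.7 214.3] [-3.1413e+00 -8.0000e-04  1.3880e+00] [ 0.4 -1.3  0.5] 64.40605032711333
```

View pics/w6.png

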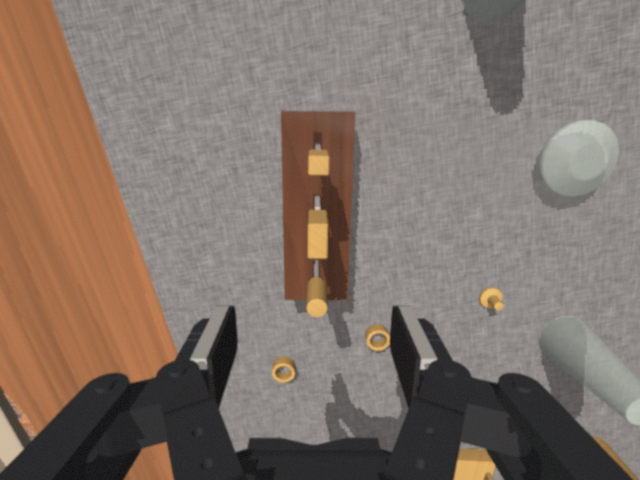

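View pics/w6c.png

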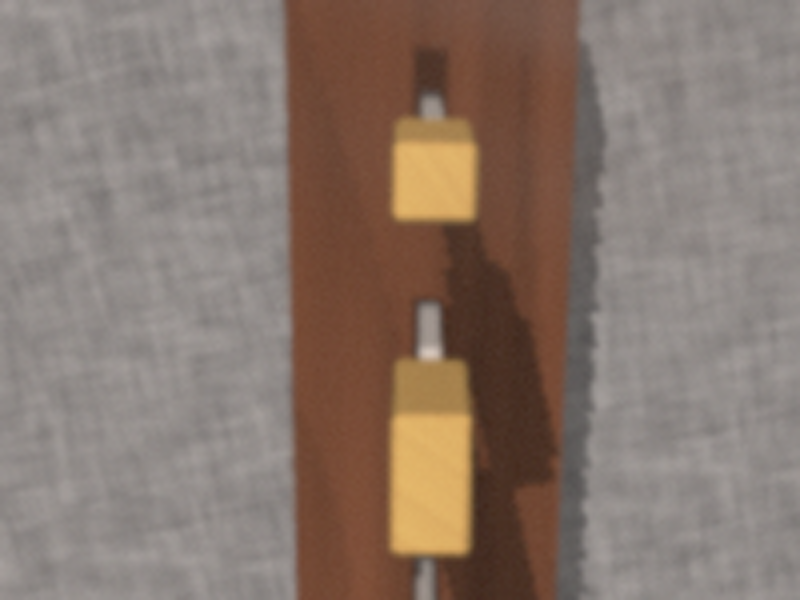

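Run:
```python
from h import *
import pickle
d,s=pickle.load(open('w6.pkl','rb'));T=c2w(d,s)
P=lambda u,v,z:plane(d,T,210+u/4,120+v/4,z)
c=np.array([P(393,412,112),P(472,412,112),P(470,555,112),P(391,555,112)]);print(c.round(1),c.mean(0).round(1))
print([np.degrees(np.arctan2(*(a-b)[1::-1])) for a,b in ((c[0],c[3]),(c[1],c[2]))],np.linalg.norm(c[0]-c[1]),np.linalg.norm(c[0]-c[3]))
st=[P(287,50,37),P(297,580,37)];st2=[P(579,50,37),P(558,580,37)]
print('stand dir',[np.degrees(np.arctan2(*(a-b)[1::-1])) for a,b in (st,st2)])
dt,_=pickle.load(open('top0.pkl','rb'));Tt=c2w(dt)
A=[];B=[]
for dd,TT,p in ((d,T,(210+431.5/4,120+483.5/4)),(dt,Tt,(205+297/7,245+187/7))):
    o,r=ray(dd,TT,*p);r/=np.linalg.norm(r);M=np.eye(3)-np.outer(r,r);A.append(M);B.append(M@o)
print('tri',np.linalg.solve(sum(A),sum(B)),'depth',depth(d,T,318,241))
m=c.mean(0)-s['eef_pos'];y=s['tool_rot'][2];print('tool dx dy',m[0]*np.cos(y)+m[1]*np.sin(y),m[0]*np.sin(y)-m[1]*np.cos(y),np.degrees(y))
```

```text
[[500.2 222.7 112. ]
 [513.5 220.3 112. ]
 [508.7 194.4 112. ]
 [495.  197.  112. ]] [504.4 208.6 112. ]
[np.float64(78.56609507542532), np.float64(79.54869258165431)] 13.482986903840807 26.28779186966059
stand dir [np.float64(79.13880918125004), np.float64(79.2917001824294)]
tri [503.39672722 208.30580828 109.7154803 ] depth [504.53848747 209.13736705 113.22612012]
tool dx dy -1.4393387997403182 3.9108679336079413 79.52617829627684
```

```bash
python3 -m jog '-1.5 4 40 0 0 0 0.2;-1.5 4 80 0 0 0 0;-1.5 4 110 0 0 0 0;-1.5 4 130 0 0 0 0;-1.5 4 139 0 0 0 0;-1.5 4 139 0 0 0 0'
python3 - <<'E'
from h import *
s=ctrl.read_state();print(s['eef_pos'],s['force'],s['width'])
E
```

```text
clock: 7.82
eef_pos: [505.5, 204.8, 75.2]
tool_rot: [-3.141, 0.001, 1.383]
force: [-0.2, 0.9, 1.0]
width: 42.8
[505.498271   204.8402406   75.15571437] [-0.21770448  0.88200584  0.98885725] 42.75241752337636
```

```bash
python3 -m jog '3.5 -1.8 0 0 0 0 0;3.5 -1.8 0 0 0 0 0;3.5 -1.8 0 0 0 0 0'; python3 shot.py w7
```

```text
clock: 8.2
eef_pos: [504.3, 210.4, 76.0]
tool_rot: [3.141, -0.001, 1.385]
force: [-0.5, 0.0, 0.4]
width: 43.0
8.2 [504.3 210.4  76. ] [ 3.1407e+00 -5.0000e-04  1.3852e+00] [-0.5  0.   0.4] 43.01770513426332
```

View pics/w7.png

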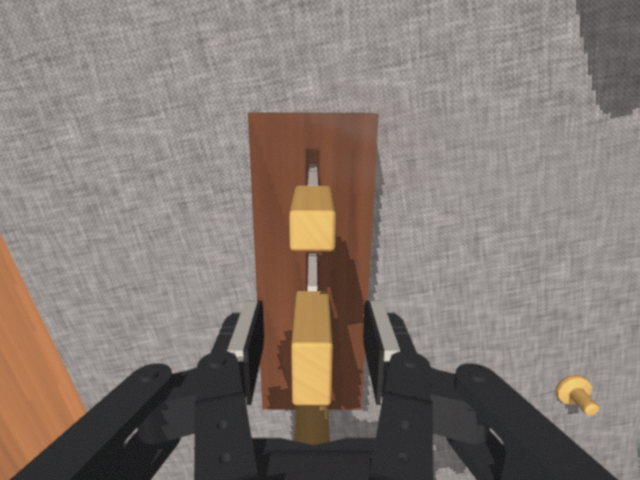

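Run:
```python
from h import *
import pickle
d,s=pickle.load(open('w7.pkl','rb'));T=c2w(d,s)
c=np.array([plane(d,T,u,v,112) for u,v in ((294,343),(332,343),(331,404),(293,404))]);print(c.round(1),c.mean(0).round(1))
m=c.mean(0)-s['eef_pos'];y=s['tool_rot'][2];print('tool dx dy',m[0]*np.cos(y)+m[1]*np.sin(y),m[0]*np.sin(y)-m[1]*np.cos(y))
s=ctrl.read_state();print(s['eef_pos'],s['clock'])
```

```text
[[500.7 222.  112. ]
 [513.2 219.6 112. ]
 [508.6 194.5 112. ]
 [495.2 197.  112. ]] [504.4 208.3 112. ]
tool dx dy -2.0416660773243374 0.512136437543861
[504.23976406 210.26642959  75.82216831] 8.25
```

```bash
python3 -m jog '-2 0.5 0 0 0 0 0;-2 0.5 0 0 0 0 0;-2 0.5 0 0 0 0 -1;-2 0.5 0 0 0 0 -1;-2 0.5 0 0 0 0 -1;-2 0.5 0 0 0 0 -1;-2 0.5 0 0 0 0 -1;-2 0.5 0 0 0 0 -1'
python3 - <<'E'
from h import *
s=ctrl.read_state();print(s['eef_pos'],s['tool_rot'],s['force'],s['torque'],s['width'])
E
```

```text
clock: 9.25
eef_pos: [504.0, 208.1, 75.5]
tool_rot: [-3.141, 0.0, 1.385]
force: [-1.3, 0.2, 4.9]
width: 13.5
[504.02307647 208.14882563  75.46291827] [-3.14144198e+00  4.90796933e-05  1.38497825e+00] [-1.32103798  0.23498306  4.8670371 ] [0.04947201 0.36581439 0.08027619] 13.45476620306945
```

```bash
python3 -m jog '0 0 -10 0 0 0 -1;0 0 -20 0 0 0 -1;0 0 -32 0 0 0 -1;0 0 -50 0 0 0 -1;0 0 -75 0 0 0 -1;0 0 -100 0 0 0 -1;0 0 -100 0 0 0 -1'
python3 - <<'E'
from h import *
s=ctrl.read_state();print(s['eef_pos'],s['tool_rot'],s['force'],s['torque'],s['width'])
d=ctrl.get_image('scene');save('s3.png',d['image'],(240,100,440,250),4)
E
```

```text
clock: 10.12
eef_pos: [505.6, 208.8, 177.7]
tool_rot: [3.137, -0.003, 1.385]
force: [-0.4, -0.1, -1.8]
width: 13.3
[505.63287318 208.76219921 177.70086546] [ 3.13739885e+00 -2.86764653e-03  1.38475733e+00] [-0.39406317 -0.13006701 -1.82275364] [ 0.0092017  -0.07546406  0.01609206] 13.291543860193071
```

View pics/s3.png

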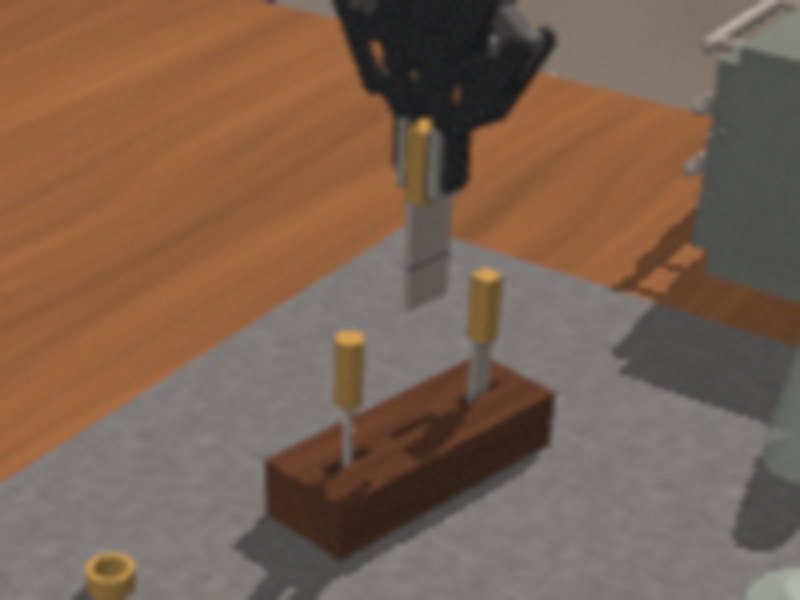

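```bash
python3 -m jog '-40 17 0 0 0 0 -1;-90 38 0 0 0 1 -1;-145 62 0 0 0 2 -1;-200 85 0 0 0 3.4 -1;-255 109 0 0 0 3.4 -1;-310 132 0 0 0 3.4 -1;-357 152 0 0 0 3.4 -1;-357 152 0 0 0 3.4 -1'; python3 -m jog '0 0 0 0 0 0 -1;0 0 0 0 0 0 -1'
python3 - <<'E'
from h import *
import pickle
s=ctrl.read_state();print(s['eef_pos'],s['tool_rot'],s['force'],s['torque'],s['width'])
d=ctrl.get_image('scene');save('s4.png',d['image'],(130,190,330,340),4);pickle.dump((d,s),open('s4.pkl','wb'))
E
python3 shot.py w8
```

```text
clock: 11.18
eef_pos: [586.4, -177.5, 173.7]
tool_rot: [-3.14, 0.004, 1.317]
force: [-0.3, 1.1, -1.2]
width: 13.6
clock: 11.42
eef_pos: [587.3, -168.6, 174.9]
tool_rot: [-3.14, -0.001, 1.328]
force: [-0.1, -0.8, -2.4]
width: 13.1
[ 587.29643695 -168.64294853  174.94227541] [-3.14030978e+00 -1.02749743e-03  1.32844335e+00] [-0.1467647  -0.78708191 -2.35937129] [ 0.04743852 -0.01419067  0.02093672] 13.108013665515733
11.475 [ 587.4 -168.8  175.1] [-3.1407e+00 -8.0000e-04  1.3284e+00] [ 0.   0.9 -0.8] 13.33281916396499
```

View pics/s4.png

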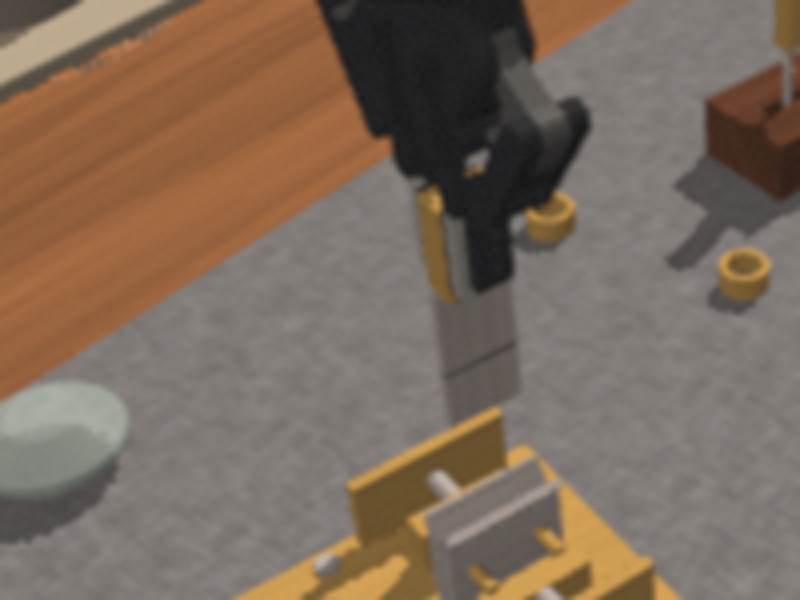

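View pics/w8.png

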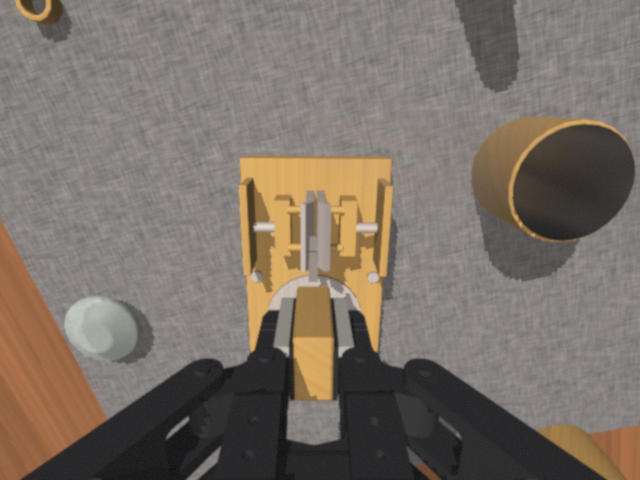

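Run:
```python
from h import *
import pickle
d,s=pickle.load(open('w8.pkl','rb'));save('w8c.png',d['image'],(230,150,400,290),4);save('w8d.png',d['image'],(250,260,380,410),4)
```

```text
(no output)
```

View pics/w8c.png

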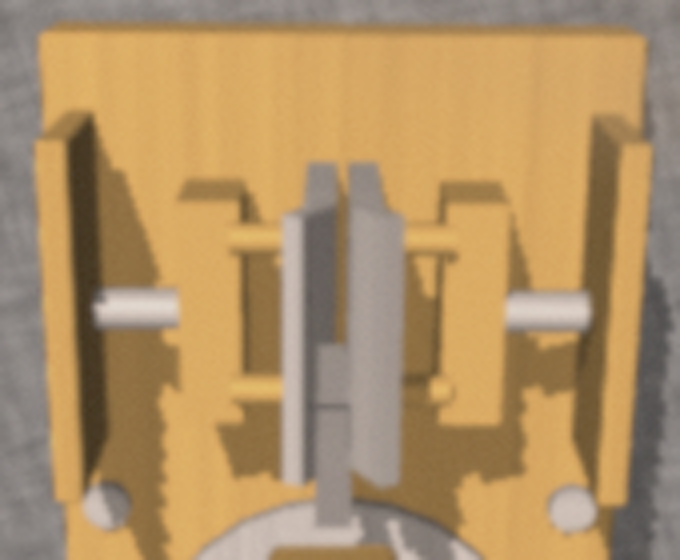

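View pics/w8d.png

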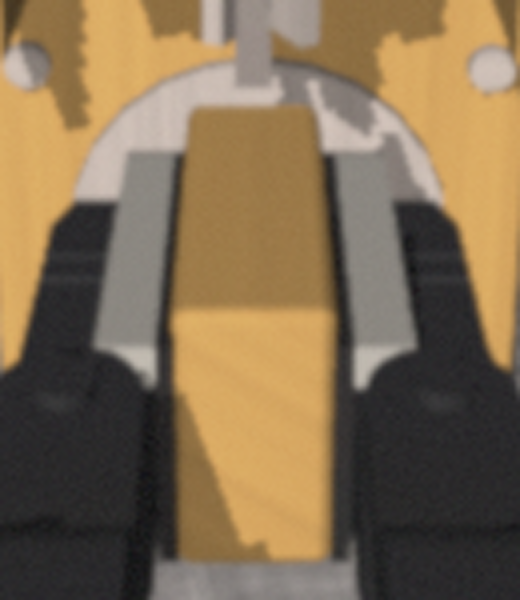

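Run:
```python
from h import *
import pickle
d,s=pickle.load(open('w8.pkl','rb'));T=c2w(d,s)
P=lambda u,v,z:plane(d,T,230+u/4,150+v/4,z)
zb=s['eef_pos'][2]-63
b=[P(317,345,zb),P(347,345,zb)];bl=[P(315,405,zb+25),P(350,405,zb+25)]
print('widths',np.linalg.norm(b[0]-b[1]),np.linalg.norm(bl[0]-bl[1]))
y=s['tool_rot'][2];tx=np.array([np.cos(y),np.sin(y),0]);ty=np.array([np.sin(y),-np.cos(y),0])
fb=(b[0]+b[1])/2-15*tx; fl=(bl[0]+bl[1])/2-15*tx
ht=np.mean([plane(d,T,250+u/4,260+v/4,zb+100) for u,v in((170,310),(335,310),(330,560),(175,560))],axis=0)
print('feeler bottom',fb,'at line',fl,'handle top',ht)
c=np.array([P(282,213,68),P(404,213,68),P(284,485,68),P(400,487,68)]);g=c.mean(0);print(c.round(1),g.round(1))
print([np.degrees(np.arctan2(*(a-q)[1::-1])) for a,q in ((c[0],c[2]),(c[1],c[3]))],np.degrees(y))
u=np.array([P(36,142,54),P(652,145,54),P(62,505,54),P(623,505,54)]);print('up',u.mean(0),[np.degrees(np.arctan2(*(a-q)[1::-1])) for a,q in ((u[0],u[2]),(u[1],u[3]))])
sl=P(342,300,58);print('slit',sl)
for n,f in(('b',fb),('l',fl),('h',ht)):
    print(n,'gap-feeler in tool x,y', (g-f)@tx,(g-f)@ty,'  slit ty',(sl-f)@ty,'up',(u.mean(0)-f)@tx,(u.mean(0)-f)@ty)
s=ctrl.read_state();print(s['eef_pos'],s['tool_rot'])
```

```text
widths 4.3558469677720755 4.531087167466077
feeler bottom [ 588.01130222 -168.54583949  112.14332042] at line [ 588.16995054 -168.38469496  137.14332042] handle top [ 588.33843207 -168.29277597  212.14332042]
[[ 585.4 -143.2   68. ]
 [ 605.6 -148.2   68. ]
 [ 573.1 -192.3   68. ]
 [ 593.5 -197.8   68. ]] [ 589.4 -170.4   68. ]
[np.float64(75.94585309555497), np.float64(76.23526606677007)] 76.11127558705294
up [ 589.46486436 -170.86488995   54.        ] [np.float64(76.54552014619199), np.float64(75.56165159576699)]
slit [ 590.97763315 -163.67405071   58.        ]
b gap-feeler in tool x,y -1.439351882324668 1.7741873086668174   slit ty 1.7101969226008262 up -1.9023413950095205 1.9677233399485603
l gap-feeler in tool x,y -1.633866620901608 1.6588579252200233   slit ty 1.5948675391540323 up -2.0968561335864604 1.8523939565017664
h gap-feeler in tool x,y -1.7635400432253943 1.5173661260650944   slit ty 1.4533757399991032 up -2.2265295559102465 1.7109021573468373
[ 587.56671755 -169.0807878   175.32600623] [-3.14116664e+00 -5.45110890e-04  1.32819171e+00]
```

```bash
python3 -m jog '-1.6 1.7 0 0 0 0 -1;-1.6 1.7 17 0 0 0 -1;-1.6 1.7 34 0 0 0 -1;-1.6 1.7 34 0 0 0 -1;-1.6 1.7 34 0 0 0 -1'; python3 shot.py w9;python3 - <<'E'
from h import *
import pickle
d,s=pickle.load(open('w9.pkl','rb'));save('w9c.png',d['image'],(230,160,400,300),4)
E
```

```text
clock: 12.15
eef_pos: [588.8, -172.7, 141.1]
tool_rot: [-3.141, -0.0, 1.326]
force: [0.1, 0.1, -1.0]
width: 13.2
12.15 [ 588.8 -172.7  141.1] [-3.1412e+00 -1.0000e-04  1.3257e+00] [ 0.1  0.1 -1. ] 13.226833041137382
```

View pics/w9c.png

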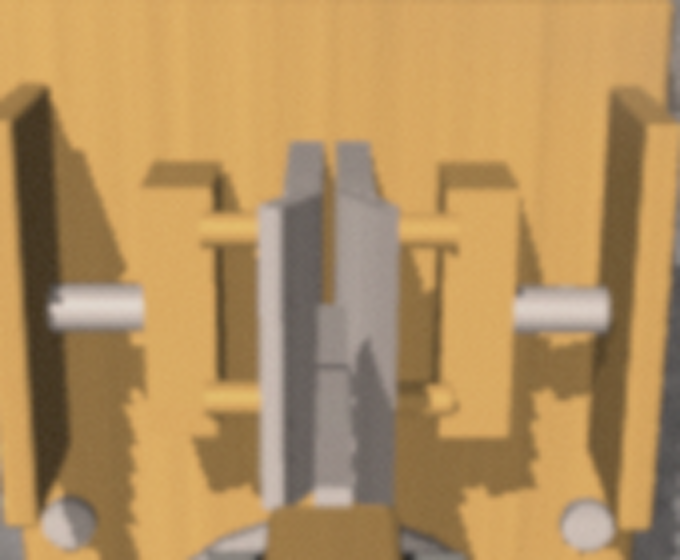

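```bash
cat > m9.py <<'E'
from h import *
import pickle
d,s=pickle.load(open('w9.pkl','rb'));T=c2w(d,s)
P=lambda u,v,z:plane(d,T,230+u/4,160+v/4,z)
zb=s['eef_pos'][2]-63.3
b=[P(316,305,zb),P(346,305,zb)];bl=[P(315,366,zb+25),P(350,366,zb+25)]
y=s['tool_rot'][2];tx=np.array([np.cos(y),np.sin(y),0]);ty=np.array([np.sin(y),-np.cos(y),0])
fb=(b[0]+b[1])/2-15*tx; fl=(bl[0]+bl[1])/2-15*tx
c=np.array([P(260,205,68),P(398,205,68),P(263,507,68),P(394,507,68)]);g=c.mean(0);print(zb,fb,fl,g)
u=np.array([P(670,122,54),P(646,530,54)]);sl=P(330,240,58)
for f in (fb,fl):print((g-f)@tx,(g-f)@ty,'slit',(sl-f)@ty)
print(ctrl.read_state()['eef_pos'])
E
python3 m9.py
```

```text
77.79042625700258 [ 589.29572033 -172.59699539   77.79042626] [ 589.5506228  -172.59959251  102.79042626] [ 589.56199693 -170.0381638    68.        ]
2.546957191141607 -0.36267253831754653 slit -0.20152256362487275
2.4876157898107083 -0.6105850426528352 slit -0.4494350679601622
[ 589.12077085 -172.83172893  141.51329154]
```

```bash
python3 -m jog '2.2 -0.4 0 0 0 0 -1;2.2 -0.4 5 0 0 0 -1;2.2 -0.4 10 0 0 0 -1;2.2 -0.4 14 0 0 0 -1;2.2 -0.4 14 0 0 0 -1;2.2 -0.4 14 0 0 0 -1'; python3 shot.py w10;python3 - <<'E'
from h import *
import pickle
d,s=pickle.load(open('w10.pkl','rb'));save('w10c.png',d['image'],(230,160,400,300),4)
E
```

```text
clock: 12.95
eef_pos: [589.0, -170.6, 127.4]
tool_rot: [3.141, -0.0, 1.326]
force: [-0.2, 0.3, 0.1]
width: 13.2
12.95 [ 589.  -170.6  127.4] [ 3.1415 -0.      1.3257] [-0.2  0.3  0.1] 13.168845370629812
```

View pics/w10c.png

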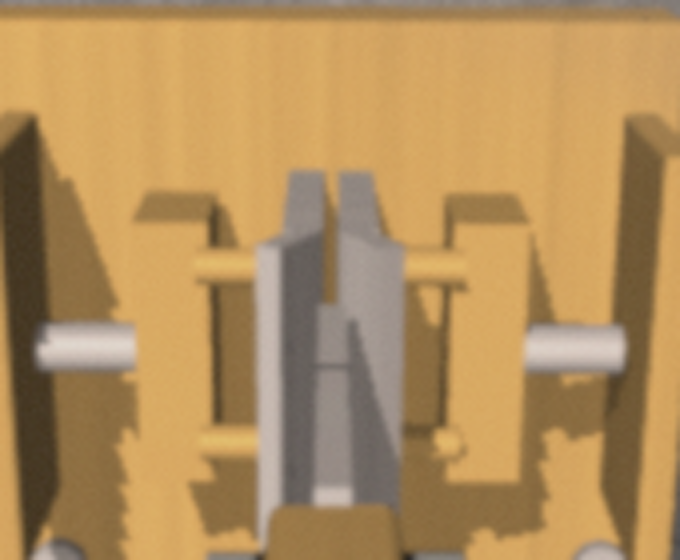

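```bash
python3 -m jog '0 0 3 0 0 0 -1;0 0 6 0 0 0 -1;0 0 9 0 0 0 -1;0 0 12 0 0 0 -1;0 0 12 0 0 0 -1'
python3 - <<'E'
from h import *
s=ctrl.read_state();print(s['eef_pos'],s['tool_rot'],s['force'],s['torque'],s['width'])
E
```

```text
clock: 13.62
eef_pos: [588.8, -170.5, 115.0]
tool_rot: [-3.141, -0.0, 1.326]
force: [0.2, 0.1, 0.1]
width: 13.5
[ 588.81095398 -170.54779743  114.98559089] [-3.14116835e+00 -5.60987974e-05  1.32551990e+00] [0.2166637  0.0862408  0.14550901] [ 0.05433878  0.07225071 -0.04640563] 13.5008869495682
```

```bash
python3 -m jog '0 0 3 0 0 0 -1;0 0 6 0 0 0 -1;0 0 8 0 0 0 -1;0 0 8 0 0 0 -1;0 0 8 0 0 0 -1'; python3 shot.py w11
python3 - <<'E'
from h import *
import pickle
s=ctrl.read_state();print(s['eef_pos'],s['tool_rot'],s['force'],s['torque'],s['width'])
d=ctrl.get_image('scene');save('s5.png',d['image'],(150,270,310,400),5);pickle.dump((d,s),open('s5.pkl','wb'))
d,s=pickle.load(open('w11.pkl','rb'));save('w11c.png',d['image'],(230,200,400,340),4)
E
```

```text
clock: 14.25
eef_pos: [588.8, -170.6, 107.0]
tool_rot: [-3.141, -0.0, 1.326]
force: [-0.9, 0.1, -0.8]
width: 13.4
14.25 [ 588.8 -170.6  107. ] [-3.1412e+00 -1.0000e-04  1.3256e+00] [-0.9  0.1 -0.8] 13.405137959888787
[ 588.77934919 -170.52438886  107.03325127] [-3.14111842e+00 -5.15674882e-05  1.32561662e+00] [-0.09234518  0.48612583 -1.92101196] [ 0.10497356 -0.04704401 -0.05709093] 13.31259366171867
```

View pics/s5.png

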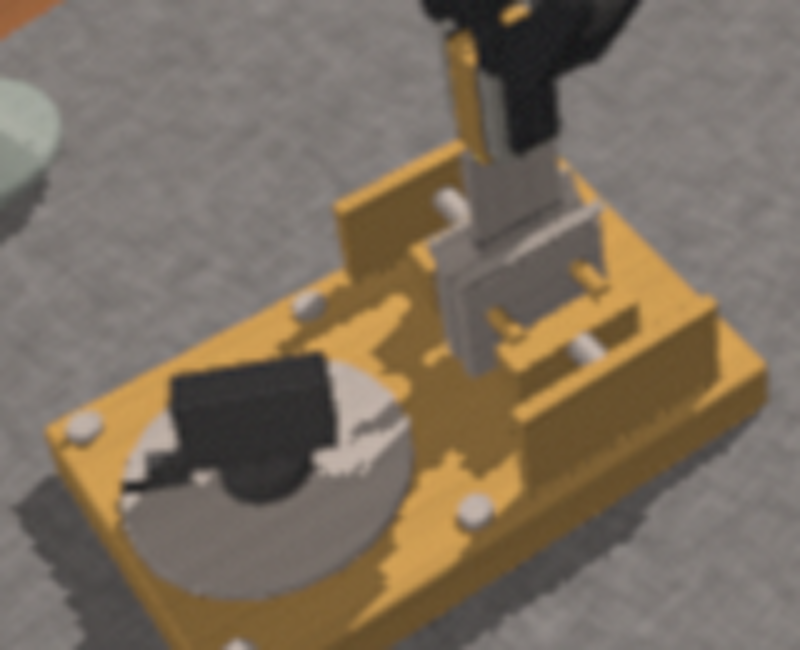

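View pics/w11c.png

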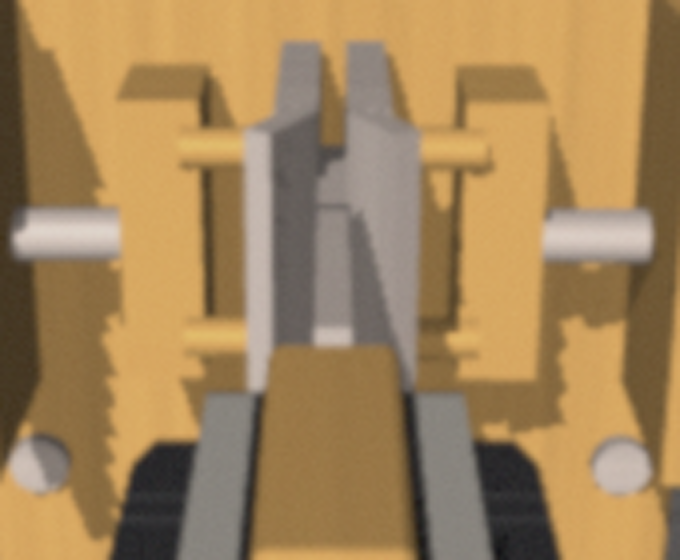

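Run:
```python
from h import *
import pickle
d,s=pickle.load(open('s5.pkl','rb'));save('s5c.png',d['image'],(230,290,280,340),12)
T=c2w(d)
y=1.3256;tx=np.array([np.cos(y),np.sin(y),0]);ty=np.array([np.sin(y),-np.cos(y),0])
c=np.array([589.4,-170.4,0])
for z in (43,68,93,103):
    print(z,[[round((proj(d,T,c+2*ty+k*tx+[0,0,z])[i]-(230,290)[i])*12) for i in(0,1)] for k in(-15,15)])
for x in (9,10): print('cheek top inner/outer',x,[[round((proj(d,T,c+x*ty+k*tx+[0,0,68])[i]-(230,290)[i])*12) for i in(0,1)] for k in(-25,25)])
```

```text
43 [[199, 494], [396, 381]]
68 [[181, 358], [383, 246]]
93 [[162, 216], [369, 104]]
103 [[154, 157], [363, 46]]
cheek top inner/outer 9 [[142, 430], [479, 241]]
cheek top inner/outer 10 [[146, 435], [484, 245]]
```

View pics/s5c.png

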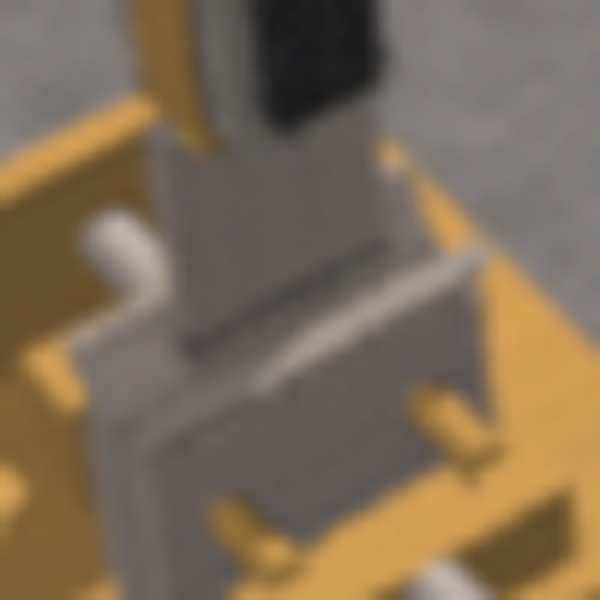

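```bash
python3 -m jog '0 0 0.8 0 0 0 -1;0 0 0.8 0 0 0 -1;0 0 0.8 0 0 0 -1;0 0 0.8 0 0 0 -1'; python3 shot.py w12
python3 - <<'E'
from h import *
import pickle
s=ctrl.read_state();print(s['eef_pos'],s['tool_rot'],s['force'],s['torque'],s['width'])
d=ctrl.get_image('scene');save('s6c.png',d['image'],(230,290,280,340),12);save('s6k.png',d['image'],(165,330,245,400),8)
d=ctrl.get_image('top');save('t6.png',d['image'])
E
```

```text
clock: 14.85
eef_pos: [589.0, -170.6, 106.8]
tool_rot: [3.141, 0.0, 1.326]
force: [-0.4, 0.4, 2.6]
width: 13.0
14.85 [ 589.  -170.6  106.8] [3.1414 0.     1.3256] [-0.4  0.4  2.6] 13.014041453804877
[ 589.05093194 -170.61039256  106.7444882 ] [3.14136095e+00 3.35786130e-05 1.32559026e+00] [-0.57238258  1.43328045  2.64736402] [ 0.04264996  0.17939984 -0.07423354] 13.23878933614533
```

View pics/s6c.png

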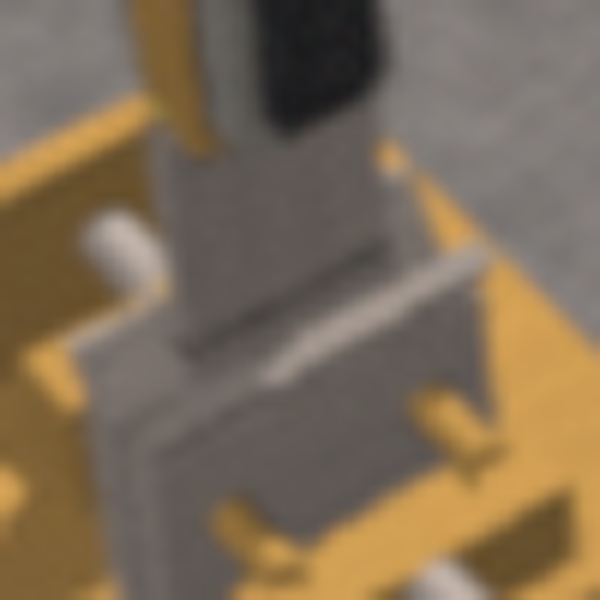

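View pics/s6k.png

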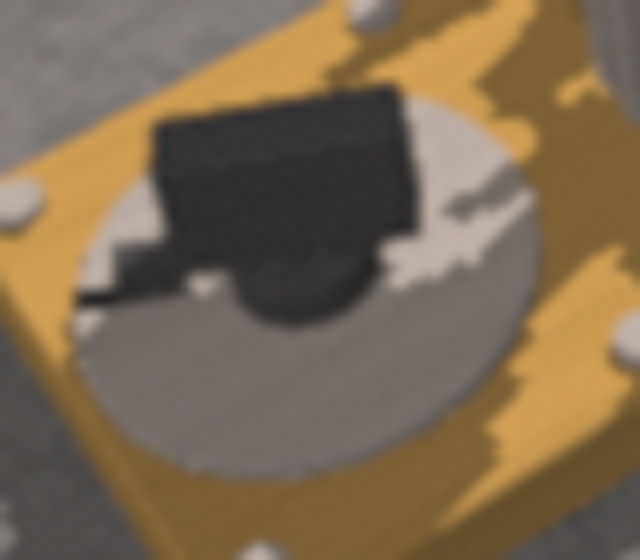

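View pics/t6.png

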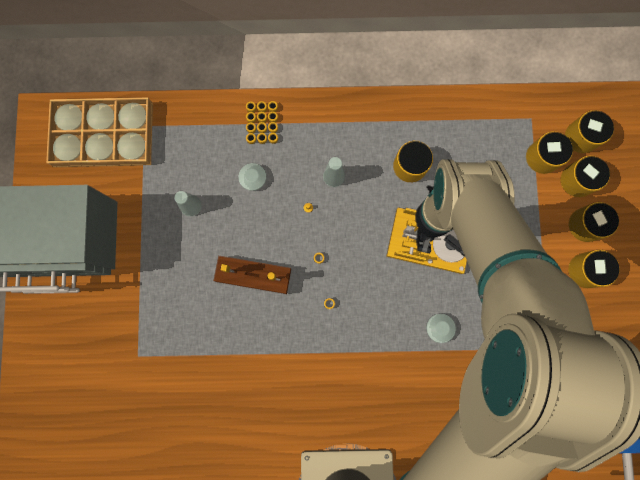

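View pics/w12.png

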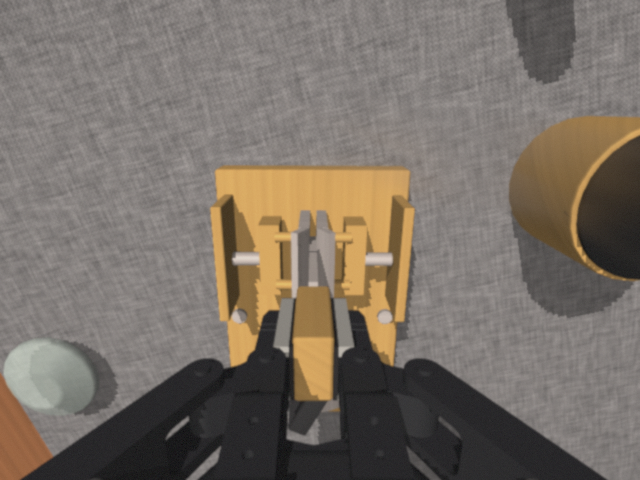

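```bash
python3 -m jog '0 0 0.7 0 0 0 -1;0 0 0.7 0 0 0 -1;0 0 0.7 0 0 0 -1;0 0 0.7 0 0 0 -1'
python3 - <<'E'
from h import *
s=ctrl.read_state();print(s['eef_pos'],s['tool_rot'],s['force'],s['torque'],s['width'])
d=ctrl.get_image('scene');save('s7c.png',d['image'],(230,290,280,340),12)
E
```

```text
clock: 15.5
eef_pos: [589.0, -170.6, 105.9]
tool_rot: [-3.142, -0.0, 1.326]
force: [-1.0, 0.5, 1.5]
width: 13.2
[ 588.95753001 -170.58452026  105.8503255 ] [-3.14158126e+00 -8.77204580e-06  1.32559807e+00] [-1.00675212  0.46681416  1.49795345] [ 0.03502001  0.22066818 -0.07367566] 13.164347927840742
```

View pics/s7c.png

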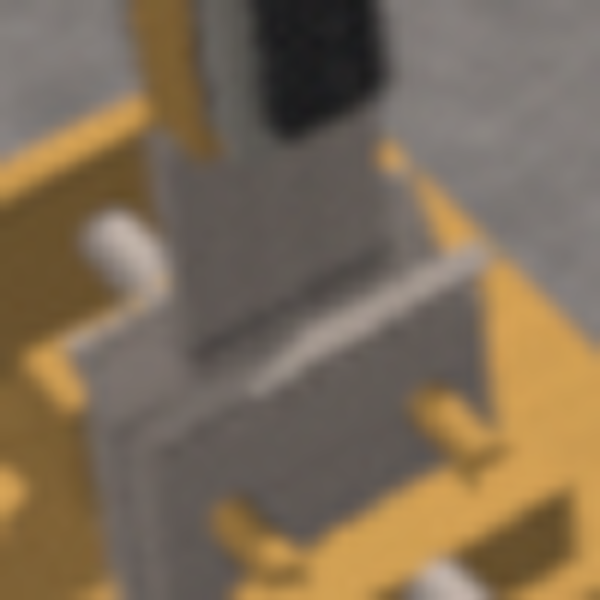

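Run:
```python
from h import *
ctrl.finish_job()
```

```text
the job is handed in; nothing more can be done
```

I turned the knob to its index line, then slid the wide feeler into the middle of the gap to about 25 mm. I handed in at 15.5 s with it still gripped. The hand-in gave no verdict.

- **Knob:** the grip bar pointed to −131.0° while clamped, and the index line measured −130.7°. It looked unmoved after I let go. A later scene picture shows the pointer nose at the line.
- **Depth:** the scene view puts the blade line level with the cheek tops to within about 0.5 mm. The arm's height readings give 25.6 mm, so the two differ by roughly half a millimetre.
- **Position:** just before the blade entered the cheeks, the picture showed it centred on the slit. The handle reads 13.2 mm in the gripper, and the tool was upright at the mount's angle.
- **Drag:** the vertical force was small and noisy, from about −2 N to +2.6 N at depth, so I could not confirm a snug drag from force alone. The pictures do show the blade sitting between both cheeks.
- **Other objects:** an overhead picture taken just before the last small push showed nothing else moved. The arm covered part of that view.

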